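Arm the microscope laser: shut the chamber and turn the key switch

TASK

The specimen is loaded, so shut the hinged cover of the specimen chamber fully down, and leave it shut. Then take the key from the block it stands in, push it fully home into the key switch past the sticky pins (a little wiggling helps), turn it a quarter turn clockwise (seen from above) to its stop against the return spring, and finish still gripping the key and holding it turned. Leave the other things on the bench where they are.

Things in the scene. Friction and masses are not known exactly. Their poses are not given: they have to be found in the camera images.
- cover (a joint): Angle of the chamber's cover in rad: 0 = fully shut (flat), about 0.6 to 1.0 at the start (standing open). A stiff hinge: it stays where it is left, and a few newtons down near its free edge shut it.
- cover_hinge (a point): A fixed point on the specimen chamber (cream open-topped box, 170 x 170 mm, 70 mm high, standing on the table): the middle of its top rim along the hinge, on the side away from the robot. Its frame is that of the chamber: z up, the cover reaches from here 170 mm along -x when shut; the hinge axis is y.
- cover_edge (a point): Point on the moving grey cover (170 x 170 mm plate, 8 mm thick, underside on the hinge height, a small steel lip 60 mm wide sticks 19 mm out beyond its free edge): middle of the free edge, on the outer face.
- key_head (a point): Centre of the key's head: a black block with a steel disc in it, 28 mm wide along the key's x, 12 mm thick along y, 46 mm tall along z (z points from tip to head). The key (about 60 g) stands upright, blade down, in the slot of a fixed aluminium block (70 x 50 mm, 45 mm high), the head's underside (23 mm below this point) on the block's top.
- key_tip (a point): Tip of the key's blade, centred, 53 mm below key_head; same axes. The blade is flat steel, 14 mm wide (x), 5 mm thick (y), 30 mm long, with a half-round end. The key fits the switch either way round.
- keyhole (a point): Centre of the slot's mouth on top of the switch's brass plug, 60 mm above the table and 5 mm above its fixed grey housing (140 x 120 mm). Turns with the plug; z up. Slot: 15.6 mm along x, 6.6 mm along y, 34 mm deep, mouth widened 2 mm all round. Fully home, the key's head rests on the plug, its tip 30 mm below this point. Two sprung sticky pins, 11 and 19 mm down, each yield to 3 to 12 N.
- plug (a joint): Turn of the switch's plug in rad: 0 at rest, grows clockwise seen from above, stop at 1.571 (a quarter turn). The key has about 0.12 rad of play in the slot before the plug follows. A return spring (0.02 N m at rest, 0.065 N m at the stop) brings it back when let go.

How it is judged:
By the outcome, as a careful person would: the job done as asked, in the order asked, and still so for the second after the job is handed in, while the arm keeps its last pose, push and grip.
It also fails if it takes over 69 s, if anything falls off the work surface, if the arm or the gripper's body presses on something with over 40 N, if the wrist force passes 120 N, or if a joint passes its speed limit or range.

ROBOT

A 6-joint arm with a two-finger parallel gripper is mounted at the origin on the work surface. World frame = base frame: x ahead of the robot, y to its left, z up, the work surface at z = 0. Lengths are in m, angles in rad, forces in N, time in s.
With the tool pointing down it reaches from about 0.225 to 0.875 m from the base axis. Payload 3.4 kg.
Tool frame: the origin (TCP) lies between the finger pads; the fingertips stand 11 mm ahead of it and the grasp point (between the pads) lies 8 mm behind it; z points along the fingers, y is the line along which they close (so a half turn about z gives the same grasp; the last joint's range is limited). The gripper opens to 85 mm and grips with 20 to 120 N. Pads are 22 mm wide; open, the fingers measure 114 mm over their backs; the gripper's body (76 mm by 85 mm) begins 54 mm behind the grasp point. The pads swing forward as they close: fully open they stand 13 mm farther back than shut.
Start: joints at [1.078, 0.276, 1.505, -0, 1.361, -0.121], TCP at [0.209, 0.536, 0.242] pointing down, gripper open.
Joint ranges: [-2.89, 2.89], [-0.75, 2.08], [0.22, 2.7], [-1.18, 4.32], [0.11, 2.71], [-2.7, 2.7]. Speed limits (rad/s): [2.57, 2.57, 3.14, 3.14, 3.14, 3.14].

INTERFACE

Orientations are given as a unit quaternion [w, x, y, z].
In Python, from rig import sensors, eyes, manip gives the robot as it stands.
- The arm moves only by the tool drive_tool, never from a script. Its argument "deltas" is a list of rows, each an object with "linear": the shift along the world's x, y, z in mm, a list of three; "twist": the turn about the world's z in degrees; "claw": the opening, from 0 (shut) to 1 (fully open). In form: [{"linear": [tx, ty, tz], "twist": twist, "claw": claw}, ...]. A call has 1 to 12 rows; each row is the pose to reach, as a shift and turn from the pose commanded when the call began; what a row does not reach only later rows make up. A row lasts 1/12 s, in which the tool goes at most 41.7 mm and 7.16 degrees, less where a joint would pass 70% of its speed; a pose out of reach is approached as far as the arm can. A call with a gripper value outside its range is refused whole. The fingers move at their own pace and stop on an object; "squeeze" is the grip in N (left out, the last holds). Time passes only in rows, so rows that repeat a pose let the fingers close. It gives the time, the measured TCP pose, the force, the opening and the grip force at its end, in the units of the state.
- sensors.get_state(): the state, without advancing time (a new reading comes with each control period).
- eyes.get_image(name): name is "scene" or "top"; returns the picture (400x640x3 uint8, red, green, blue); there is no depth.
- eyes.camera_model(name): a dict with "intrinsics" (3x3 intrinsics, pixels), "dist" ([k1, k2, p1, p2, k3] as OpenCV has them; the pictures are not rectified), "R" (3x3) and "t" (3): a world point X has camera coordinates R X + t. Camera axes: x right, y down, z forward; pixel columns grow to the right and rows downward; lengths in m; the calibration is good to about 2 mm. A picture is of the moment at which its call begins. camera_model takes no time and is no camera call.
- manip.sign_off(): hands the job in; it is judged then, once.
The state is a dict: "clock": time; "qpos": joint angles; "qd": joint speeds; "effort": joint torques, N m; "position": TCP position; "ee_rot": TCP orientation; "contact_force": force on the tool from outside, world axes, zero at the start; "moment": the same for the moment, N m; "width": finger opening in m; "gripper_force": force on a finger pad.
Only numpy, scipy, OpenCV 4.12 (cv2) and the standard library are available. Lean on these libraries where they do the work, as an engineer would, in place of code of your own. Each camera call takes 0.05 s, during which the arm holds its last target. There are 200 camera calls.

## Working session

There is one attempt and no reset: what is moved stays moved. The work goes in short steps, Python scripts to look and compute and a tool call to move; the robot and the scene stay as the last step left them, time stands still between calls to the robot, and variables do not carry over. Pictures are saved under pics/ and viewed, at most 10 in all, crops included, and the job is handed in when it is done.

Besides the shell and the picture viewer there is one more tool, called after "Call:" in YAML: its name, and indented under it one key for each argument. drive_tool: Moves the arm, as the interface text tells. Its arguments: {"type":"object","properties":{"deltas":{"type":"array","items":{"type":"object","properties":{"linear":{"type":"array","items":{"type":"number"}},"twist":{"type":"number"},"claw":{"type":"number"}}}},"squeeze":{"type":"number"}},"required":["deltas"]}

```bash
mkdir -p pics
cat > h.py <<'E'
import numpy as np, cv2
from rig import sensors, eyes, manip
def cam(n):
    m=eyes.camera_model(n); return [np.array(m[k],float) for k in("intrinsics","dist","R","t")]
def ray(n,uv):
    K,d,R,t=cam(n); p=cv2.undistortPoints(np.array([[uv]],float),K,d)[0,0]
    return -R.T@t, R.T@np.array([p[0],p[1],1.])
def plane(n,uv,z):
    o,v=ray(n,uv); return o+v*(z-o[2])/v[2]
def tri(a,b):
    (o1,v1),(o2,v2)=ray("scene",a),ray("top",b)
    s=np.linalg.lstsq(np.c_[v1,-v2],o2-o1,rcond=None)[0]
    p,q=o1+s[0]*v1,o2+s[1]*v2; return (p+q)/2,np.linalg.norm(p-q)
def proj(n,X):
    K,d,R,t=cam(n); return cv2.projectPoints(np.array(X,float).reshape(-1,3),cv2.Rodrigues(R)[0],t,K,d)[0][:,0]
def shot(n,f):
    im=eyes.get_image(n)[:,:,::-1].copy(); cv2.imwrite("pics/"+f,im); return im
E
python3 - <<'E'
from h import *
for n in("scene","top"): shot(n,n+"0.png"); K,d,R,t=cam(n); print(n,K[0,0],-R.T@t,R[2])
print(sensors.get_state())
E
```

```text
scene 432.134500544906 [1.11989354 0.48501218 0.59907283] [-0.59218745 -0.57066783 -0.56890443]
top 451.3125307833729 [ 0.43420179 -0.00674187  1.03696583] [ 0.15493935 -0.00431254 -0.98791457]
{'clock': 0.1, 'qpos': array([ 1.07799726e+00,  2.76522286e-01,  1.50602028e+00,  9.26022769e-06,
        1.36068049e+00, -1.21020426e-01]), 'qd': array([-4.70668945e-05, -1.60597096e-03, -2.81908881e-03, -9.24974313e-04,
        2.14839971e-04,  3.30170476e-04]), 'effort': array([ 3.58038909e-03, -4.17702019e+01, -2.46406174e+01,  2.30102683e-05,
        5.83797635e-03,  1.03374299e-05]), 'position': array([0.20867919, 0.53531058, 0.24152611]), 'ee_rot': array([-2.50600229e-04,  1.84821498e-01,  9.82771769e-01, -7.75741738e-04]), 'contact_force': array([ 0.1718186 , -0.14987989, -0.02717524]), 'moment': array([-0.01397202, -0.00315542,  0.0004095 ]), 'gripper_force': 0.0, 'width': 0.08533998553922417}
```

View pics/scene0.png

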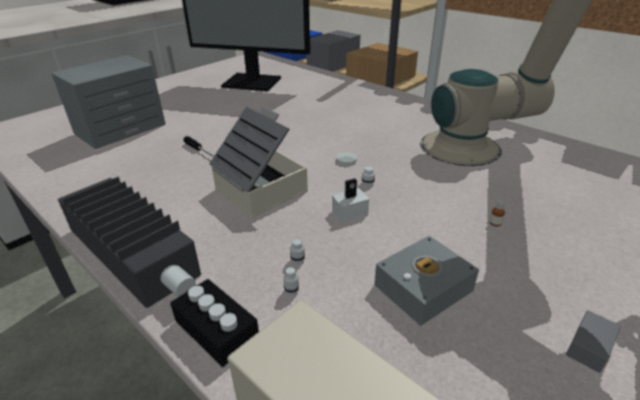

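View pics/top0.png

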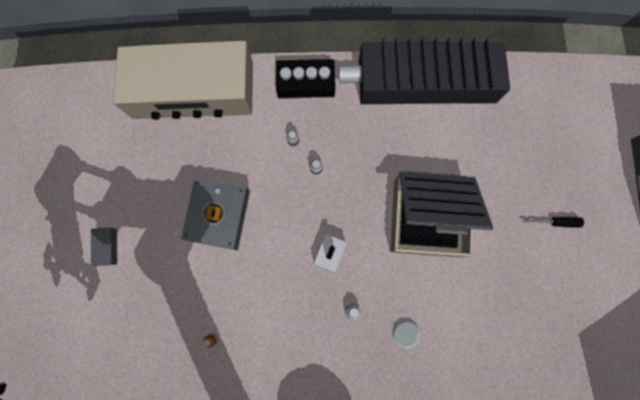

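The scene picture shows the open-lidded chamber near (255,165), the key block near (350,200) and the switch near (427,265). In the top picture they are at (435,215), (331,252) and (214,213). I'll enlarge crops to measure.

Run:
```python
import cv2,numpy as np
s=cv2.imread("pics/scene0.png");t=cv2.imread("pics/top0.png")
f=lambda i,x,y,w,h,k:cv2.resize(i[y:y+h,x:x+w],None,fx=k,fy=k,interpolation=cv2.INTER_CUBIC)
a=f(s,205,95,110,125,4); b=f(t,385,160,110,100,3.6)
c=np.zeros((600,800,3),np.uint8);
def put(im,x,y): c[y:y+im.shape[0],x:x+im.shape[1]]=im
put(f(t,390,165,105,95,4)[:380,:400],0,0)      # top chamber 4x
put(f(s,205,100,110,118,3.4)[:400,:374],420,0) # scene chamber 3.4x
cv2.imwrite("pics/c1.png",c[:410])
c[:]=0
put(f(t,305,225,50,50,6),0,0); put(f(s,325,170,50,50,6),310,0)
put(f(t,175,175,80,80,3.7),0,302); put(f(s,370,230,115,92,3.2),310,302)
cv2.imwrite("pics/c2.png",c)
```

```text
(no output)
```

View pics/c1.png

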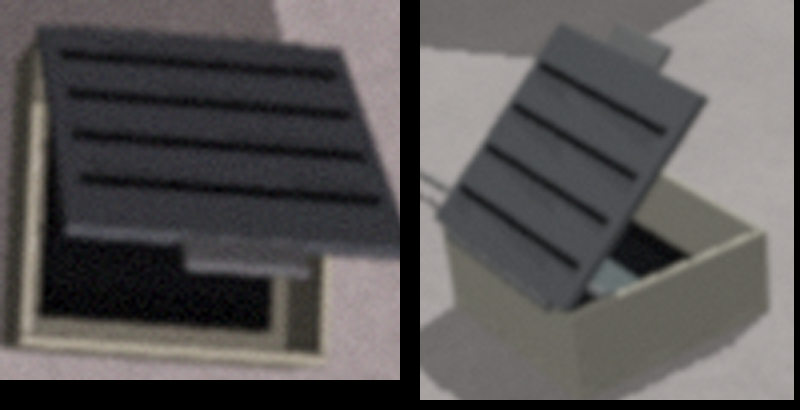

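View pics/c2.png

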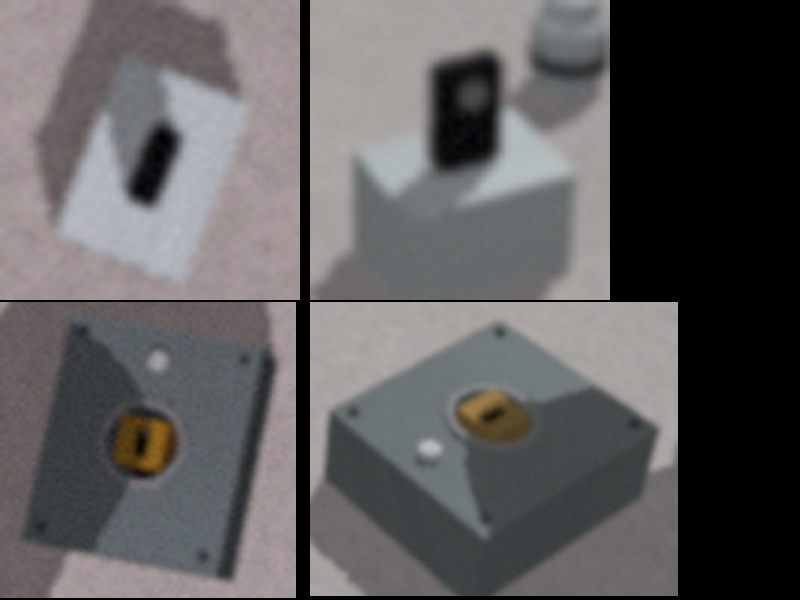

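The crops show the cover's four corners with its lip toward the robot, the key's black head in the middle of its block, and the dark slot in the brass plug. I'll turn these into points.

```bash
cat > m.py <<'E'
from h import *
s=cv2.imread("pics/scene0.png");t=cv2.imread("pics/top0.png")
T=lambda x,y:(390+x/4-.4,165+y/4-.4); S=lambda x,y:(205+(x-420)/3.4-.4,100+y/3.4-.4)
P={}
for n,a,b in [("freeL",(707,98),(68,225)),("freeR",(560,25),(398,245)),("hinL",(555,308),(40,28)),("hinR",(440,215),(340,48)),("lipL",(665,48),(183,270))]:
    P[n],e=tri(S(*a),T(*b)); print(n,P[n].round(4),"err",e.round(4))
f=(P["freeL"]+P["freeR"])/2;h=(P["hinL"]+P["hinR"])/2
print("free",f,"hinge",h,"len",np.linalg.norm(f-h),"ang",np.arctan2(f[2]-h[2],np.linalg.norm((f-h)[:2])))
# chamber box rim near corners in top (z=.07)
for c in[(18,350),(325,360),(30,45)]: print("rim",plane("top",T(*c),.07).round(4))
def ang(v): return np.degrees(np.arctan2(v[1],v[0]))
# key block
C=lambda x,y:(305+x/6-.4,225+y/6-.4)
bl=[plane("top",C(*c),.045) for c in[(122,52),(250,103),(185,282),(60,235)]]
print("block",np.mean(bl,0),[np.linalg.norm(bl[i]-bl[i-1]).round(4) for i in range(4)],ang(bl[1]-bl[2]),ang(bl[0]-bl[3]),ang(bl[0]-bl[1])-90,ang(bl[3]-bl[2])-90)
Cs=lambda x,y:(325+(x-310)/6-.4,170+y/6-.4)
# key head in top: dark mask, top face at z=.091
def blob(im,x,y,w,h,thr):
    g=cv2.resize(im[y:y+h,x:x+w].max(2),None,fx=8,fy=8,interpolation=cv2.INTER_CUBIC)
    n,l,st,ce=cv2.connectedComponentsWithStats((g<thr).astype(np.uint8)); i=1+np.argmax(st[1:,4])
    pts=np.argwhere(l==i)[:,::-1].astype(np.float32); return (pts+.5)/8-.5+[x,y]
k=blob(t,322,240,18,24,75); print("key px",k.mean(0),len(k)/64)
w=np.array([plane("top",p,.08)[:2] for p in k[::7]])
r=cv2.minAreaRect((w*1000).astype(np.float32)); print("head rect mm",r)
wv=np.linalg.eigh(np.cov(w.T)); print("head mean",w.mean(0),"ang",ang(wv[1][:,1]))
# plug
hs=cv2.cvtColor(t[195:230,198:232],cv2.COLOR_BGR2HSV); m=((hs[...,0]>10)&(hs[...,0]<30)&(hs[...,1]>130)).astype(np.uint8)
c=max(cv2.findContours(m,0,1)[0],key=cv2.contourArea); (cx,cy),rr=cv2.minEnclosingCircle(c); print("brass top",cx+198,cy+195,rr,plane("top",(cx+198,cy+195),.06))
hs=cv2.cvtColor(s[245:285,405:450],cv2.COLOR_BGR2HSV); m=((hs[...,0]>10)&(hs[...,0]<30)&(hs[...,1]>110)).astype(np.uint8)
c=max(cv2.findContours(m,0,1)[0],key=cv2.contourArea); e=cv2.fitEllipse(c); print("brass scene",e[0],plane("scene",np.add(e[0],[405,245]),.06))
k=blob(t,207,207,12,14,62); w=np.array([plane("top",p,.06)[:2] for p in k])
wv=np.linalg.eigh(np.cov(w.T)); print("slot",k.mean(0),w.mean(0),"ang",ang(wv[1][:,1]),np.sqrt(12*wv[0]))
print("slot scene",plane("scene",(370+(492-310)/3.2-.4,230+(413-302)/3.2-.4),.06))
Ch=lambda x,y:(175+x/3.7-.4,175+(y-302)/3.7-.4)
hb=[plane("top",Ch(*c),.055) for c in[(72,318),(272,352),(232,578),(25,540)]]
print("housing",np.mean(hb,0),[np.linalg.norm(hb[i]-hb[i-1]).round(4) for i in range(4)],ang(hb[0]-hb[3]),ang(hb[1]-hb[2]),ang(hb[0]-hb[1])-90,ang(hb[3]-hb[2])-90)
E
python3 m.py
python3 - <<'E'
from h import *
s=cv2.imread("pics/scene0.png");
g=s[170:205,335:365].max(2)<50
p=np.argwhere(g)[:,::-1]+[335,170]; print("key scene px",p.mean(0),p.min(0),p.max(0),len(p))
E
```

```text
freeL [ 0.5238 -0.1698  0.1875] err 0.0035
freeR [ 0.5119 -0.3311  0.1897] err 0.0019
hinL [ 0.6477 -0.185   0.0758] err 0.006
hinR [ 0.6292 -0.3471  0.0776] err 0.0046
lipL [ 0.5034 -0.2246  0.1991] err 0.0061
free [ 0.51788622 -0.25042332  0.18860131] hinge [ 0.63844983 -0.26605684  0.0766814 ] len 0.1652454536551797 ang 0.7440796151440328
rim [ 0.471  -0.1637  0.07  ]
rim [ 0.4609 -0.3309  0.07  ]
rim [ 0.6373 -0.1779  0.07  ]
block [ 0.47425438 -0.02767691  0.045     ] [np.float64(0.0705), np.float64(0.0504), np.float64(0.0693), np.float64(0.0485)] -21.52950442088093 -19.937193309489814 -23.015526503372513 -21.73540810253462
key px [330.09299247 251.86716956] 61.234375
head rect mm ((474.5163269042969, -26.61147117614746), (10.743856430053711, 27.884313583374023), 66.04537963867188)
head mean [ 0.47429612 -0.02643798] ang 157.89137551256772
brass top 213.31208038330078 212.64765167236328 8.509475708007812 [0.56560144 0.22740735 0.06      ]
brass scene (21.883832931518555, 20.5601863861084) [0.57123836 0.23097377 0.06      ]
slot [212.5019084  212.54980916] [0.56585621 0.22921487] ang 172.7223573128098 [0.00653714 0.01500006]
slot scene [0.56884638 0.22867159 0.06      ]
housing [0.56431163 0.22477194 0.055     ] [np.float64(0.1364), np.float64(0.1245), np.float64(0.1367), np.float64(0.1268)] -10.812388016312068 -9.835164417486844 -10.973224444049578 -11.086888534709985
key scene px [350.34459459 188.60810811] [346 180] [355 197] 148
```

Call:
drive_tool:
  deltas:
    - {"linear": [331,-788,20],"twist": 17,"claw": 0}
    - {"linear": [331,-788,20],"twist": 17,"claw": 0}
    - {"linear": [331,-788,20],"twist": 17,"claw": 0}
    - {"linear": [331,-788,20],"twist": 17,"claw": 0}
    - {"linear": [331,-788,20],"twist": 17,"claw": 0}
    - {"linear": [331,-788,20],"twist": 17,"claw": 0}
    - {"linear": [331,-788,20],"twist": 17,"claw": 0}
    - {"linear": [331,-788,20],"twist": 17,"claw": 0}
    - {"linear": [331,-788,20],"twist": 17,"claw": 0}
    - {"linear": [331,-788,20],"twist": 17,"claw": 0}
    - {"linear": [331,-788,20],"twist": 17,"claw": 0}
    - {"linear": [331,-788,20],"twist": 17,"claw": 0}

```text
clock: 1.1
position: [0.4018, 0.0747, 0.254]
ee_rot: [0.0, 0.038, 0.999, 0.0]
contact_force: [0.8, 0.1, -0.0]
width: 0.0002
gripper_force: 0.0
```

Call:
drive_tool:
  deltas:
    - {"linear": [138,-327,0]}
    - {"linear": [138,-327,0]}
    - {"linear": [138,-327,0]}
    - {"linear": [138,-327,0]}
    - {"linear": [138,-327,0]}
    - {"linear": [138,-327,0]}
    - {"linear": [138,-327,0]}
    - {"linear": [138,-327,0]}
    - {"linear": [138,-327,0]}
    - {"linear": [138,-327,0]}
    - {"linear": [138,-327,-30]}
    - {"linear": [138,-327,-45]}

```text
$.deltas[0]: bad value
```

Every row needs all of its fields.

Call:
drive_tool:
  deltas:
    - {"linear": [138,-327,0],"twist": 0,"claw": 0}
    - {"linear": [138,-327,0],"twist": 0,"claw": 0}
    - {"linear": [138,-327,0],"twist": 0,"claw": 0}
    - {"linear": [138,-327,0],"twist": 0,"claw": 0}
    - {"linear": [138,-327,0],"twist": 0,"claw": 0}
    - {"linear": [138,-327,0],"twist": 0,"claw": 0}
    - {"linear": [138,-327,0],"twist": 0,"claw": 0}
    - {"linear": [138,-327,0],"twist": 0,"claw": 0}
    - {"linear": [138,-327,0],"twist": 0,"claw": 0}
    - {"linear": [138,-327,0],"twist": 0,"claw": 0}
    - {"linear": [138,-327,-30],"twist": 0,"claw": 0}
    - {"linear": [138,-327,-45],"twist": 0,"claw": 0}

```text
clock: 2.1
position: [0.5389, -0.2499, 0.2068]
ee_rot: [-0.001, 0.038, 0.999, 0.001]
contact_force: [-0.5, 0.8, -0.5]
width: 0.0
gripper_force: 0.0
```

Call:
drive_tool:
  deltas:
    - {"linear": [0,0,-8],"twist": 0,"claw": 0}
    - {"linear": [0,0,-16],"twist": 0,"claw": 0}
    - {"linear": [-8,0,-24],"twist": 0,"claw": 0}
    - {"linear": [-16,0,-33],"twist": 0,"claw": 0}
    - {"linear": [-22,0,-42],"twist": 0,"claw": 0}
    - {"linear": [-29,1,-52],"twist": 0,"claw": 0}
    - {"linear": [-34,1,-63],"twist": 0,"claw": 0}
    - {"linear": [-39,1,-74],"twist": 0,"claw": 0}
    - {"linear": [-42,1,-85],"twist": 0,"claw": 0}
    - {"linear": [-45,2,-96],"twist": 0,"claw": 0}
    - {"linear": [-46,2,-102],"twist": 0,"claw": 0}
    - {"linear": [-47,2,-108],"twist": 0,"claw": 0}

```text
clock: 3.1
position: [0.493, -0.248, 0.1012]
ee_rot: [0.0, 0.037, 0.999, -0.0]
contact_force: [-0.2, 0.8, 1.1]
width: -0.0001
gripper_force: 0.3
```

Call:
drive_tool:
  deltas:
    - {"linear": [0,0,-4],"twist": 0,"claw": 0}
    - {"linear": [-1,0,-8],"twist": 0,"claw": 0}
    - {"linear": [-1,0,-10],"twist": 0,"claw": 0}
    - {"linear": [-1,0,-12],"twist": 0,"claw": 0}
    - {"linear": [-1,0,-12],"twist": 0,"claw": 0}

```text
clock: 3.52
position: [0.4921, -0.2485, 0.0896]
ee_rot: [0.0, 0.038, 0.999, -0.0]
contact_force: [-0.6, 0.2, 4.2]
width: 0.0002
gripper_force: 1.9
```

Run:
```python
from h import *
print(sensors.get_state()["contact_force"],sensors.get_state()["position"]);s=shot("scene","s1.png")
cv2.imwrite("pics/s1c.png",cv2.resize(s[90:240,170:400],None,fx=3,fy=3))
```

```text
[-0.63420849  0.18440035  4.15492761] [ 0.49213956 -0.24852487  0.08956457]
```

View pics/s1c.png

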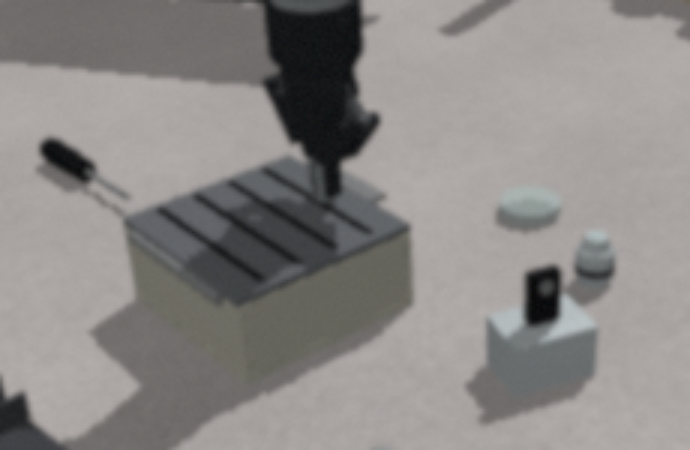

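The cover now looks flat on the box rim, with the fingers near its free edge at crop (325,190). I'll press a little more to find the hard stop.

Call:
drive_tool:
  deltas:
    - {"linear": [0,0,-2],"twist": 0,"claw": 0}
    - {"linear": [0,0,-3],"twist": 0,"claw": 0}
    - {"linear": [0,0,-4],"twist": 0,"claw": 0}
    - {"linear": [0,0,-4],"twist": 0,"claw": 0}

```text
clock: 3.9
position: [0.4922, -0.2486, 0.0893]
ee_rot: [0.001, 0.037, 0.999, -0.001]
contact_force: [-7.6, 4.1, 27.9]
width: 0.0001
gripper_force: 13.5
```

Call:
drive_tool:
  deltas:
    - {"linear": [0,0,25],"twist": 0,"claw": 0}
    - {"linear": [0,0,60],"twist": 0,"claw": 0}
    - {"linear": [-18,222,85],"twist": -18,"claw": 0.7}
    - {"linear": [-18,222,85],"twist": -18,"claw": 0.7}
    - {"linear": [-18,222,85],"twist": -18,"claw": 0.7}
    - {"linear": [-18,222,85],"twist": -18,"claw": 0.7}
    - {"linear": [-18,222,85],"twist": -18,"claw": 0.7}
    - {"linear": [-18,222,85],"twist": -18,"claw": 0.7}
    - {"linear": [-18,222,85],"twist": -18,"claw": 0.7}
    - {"linear": [-18,222,85],"twist": -18,"claw": 0.7}

```text
clock: 4.73
position: [0.474, -0.0258, 0.1703]
ee_rot: [0.001, 0.192, 0.981, -0.0]
contact_force: [-0.6, -1.0, 0.7]
width: 0.0596
gripper_force: 0.0
```

Run:
```python
from h import *
st=sensors.get_state();print(st["position"],st["width"],st["ee_rot"])
s=shot("scene","s2.png");t=shot("top","t2.png")
# is the cover flat? outer-face corners predicted from hinge frame
a=np.radians(-4.5);ex=np.array([np.cos(a),np.sin(a),0]);ey=np.array([-np.sin(a),np.cos(a),0]);h=np.array([.635,-.26,.078])
q=proj("scene",[h-.17*ex+.085*ey,h-.17*ex-.085*ey,h+.085*ey,h-.085*ey]);print(q.round(1))
c=s.copy()
for p in q: cv2.circle(c,tuple(int(round(v)) for v in p),1,(0,0,255),-1)
cv2.imwrite("pics/s2c.png",cv2.resize(c[90:240,190:400],None,fx=3.5,fy=3.5))
```

```text
[ 0.4740116  -0.0257793   0.17028584] 0.059563463191222084 [ 6.72142364e-04  1.92021515e-01  9.81390439e-01 -3.04719842e-04]
[[308.1 163.8]
 [266.1 140.9]
 [250.5 190.1]
 [210.4 162.6]]
```

View pics/s2c.png

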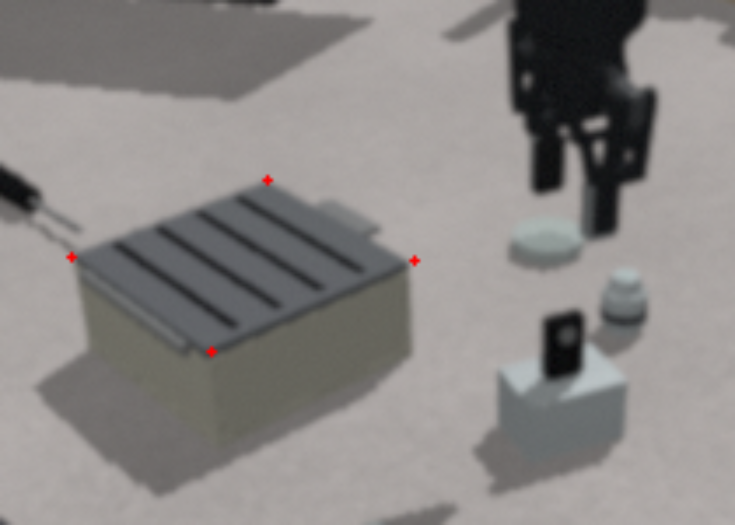

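The cover is shut: all four predicted corners lie on it to 1–2 px. Next I descend on the key.

Call:
drive_tool:
  deltas:
    - {"linear": [0,-1,-30],"twist": 0,"claw": 0.7}
    - {"linear": [0,-1,-60],"twist": 0,"claw": 0.7}
    - {"linear": [0,-1,-85],"twist": 0,"claw": 0.7}
    - {"linear": [0,-1,-100],"twist": 0,"claw": 0.6}
    - {"linear": [0,-1,-106],"twist": 0,"claw": 0.4}
    - {"linear": [0,-1,-106],"twist": 0,"claw": 0.3}
    - {"linear": [0,-1,-106],"twist": 0,"claw": 0.2}
    - {"linear": [0,-1,-106],"twist": 0,"claw": 0}
    - {"linear": [0,-1,-106],"twist": 0,"claw": 0}
    - {"linear": [0,-1,-106],"twist": 0,"claw": 0}
    - {"linear": [0,-1,-106],"twist": 0,"claw": 0}
  squeeze: 40

```text
clock: 5.75
position: [0.4743, -0.0275, 0.0647]
ee_rot: [0.001, 0.193, 0.981, -0.0]
contact_force: [0.8, 0.0, 2.9]
width: 0.0117
gripper_force: 41.2
```

Call:
drive_tool:
  deltas:
    - {"linear": [0,0,10],"twist": 0,"claw": 0}
    - {"linear": [0,0,25],"twist": 0,"claw": 0}
    - {"linear": [0,0,50],"twist": 0,"claw": 0}
    - {"linear": [0,0,80],"twist": 0,"claw": 0}
    - {"linear": [0,0,80],"twist": 0,"claw": 0}
  squeeze: 60

```text
clock: 6.17
position: [0.4775, -0.0279, 0.1492]
ee_rot: [0.006, 0.193, 0.981, -0.0]
contact_force: [1.2, 0.7, 0.4]
width: 0.0111
gripper_force: 59.6
```

Run:
```python
from h import *
st=sensors.get_state();print(st["position"],st["width"],st["ee_rot"],st["contact_force"])
s=shot("scene","s3.png");t=shot("top","t3.png")
x=np.concatenate([cv2.resize(s[120:220,310:400],None,fx=4.4,fy=4.4),cv2.resize(t[195:295,290:370],None,fx=4.4,fy=4.4)],1);print(x.shape)
cv2.imwrite("pics/c3.png",x)
q=np.array([st["position"]])
# predicted key: tip & head centre if grasped nominally
print(proj("scene",[[.4743,-.0275,.0947-.0+.0],[.4743,-.0275,.148]]))
```

```text
[ 0.47748372 -0.02791191  0.14922505] 0.011146065760776116 [ 5.53036030e-03  1.93168652e-01  9.81149982e-01 -2.04477740e-06] [1.19233444 0.69698706 0.36918701]
(440, 748, 3)
[[350.62619313 177.66090233]
 [351.40778724 156.54068553]]
```

View pics/c3.png

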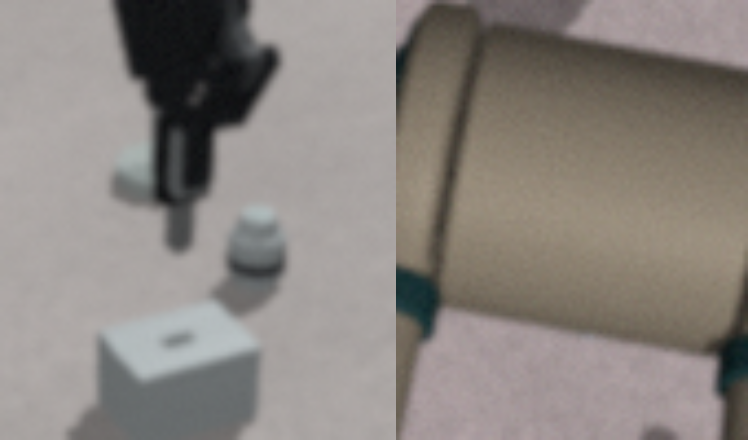

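The key hangs straight in the fingers, with the blade tip at scene px (350.5,176.4), where I predicted it. The empty block slot is at about (350,197). I'll refine the keyhole next.

```bash
cat > k.py <<'E'
from h import *
def dark(n,im,x,y,w,h,z,thr):
    g=cv2.resize(im[y:y+h,x:x+w].max(2),None,fx=8,fy=8,interpolation=cv2.INTER_CUBIC)
    N,l,st,ce=cv2.connectedComponentsWithStats((g<thr).astype(np.uint8))
    i=1+np.argmin([np.hypot(*(ce[k]-[w*4,h*4]))+(99 if st[k,4]<150 else 0) for k in range(1,N)])
    p=(np.argwhere(l==i)[:,::-1]+.5)/8-.5+[x,y]
    W=np.array([plane(n,q,z)[:2] for q in p]);e,v=np.linalg.eigh(np.cov(W.T))
    r=cv2.minAreaRect((W*1e3).astype(np.float32))
    print(n,thr,p.mean(0).round(2),W.mean(0).round(4),"ang",(np.degrees(np.arctan2(v[1,1],v[0,1]))%180-180).round(1),(np.sqrt(12*e)*1e3).round(1),"rect",np.round(r[1],1),r[2])
    return p.mean(0)
s=cv2.imread("pics/scene0.png");t=cv2.imread("pics/top0.png");s3=cv2.imread("pics/s3.png")
for th in(45,55,65,75): a=dark("top",t,206,206,14,14,.06,th)
for th in(45,55,65,75): b=dark("scene",s,420,258,14,13,.06,th)
print(tri(b,a))
for th in(110,120,130,140): dark("scene",s3,343,190,16,14,.045,th)
E
python3 k.py
```

```text
top 45 [212.57 212.7 ] [0.5655 0.2291] ang -8.2 [ 4.9 12.3] rect [ 5.5 13.5] 78.64452362060547
top 55 [212.54 212.62] [0.5657 0.2291] ang -7.5 [ 5.8 14. ] rect [ 6.5 15.1] 81.273193359375Traceback (most recent call last):
  File "k.py", line 12, in <module>
    for th in(45,55,65,75): a=dark("top",t,206,206,14,14,.06,th)
                              ~~~~^^^^^^^^^^^^^^^^^^^^^^^^^^^^^^
  File "k.py", line 7, in dark
    W=np.array([plane(n,q,z)[:2] for q in p]);e,v=np.linalg.eigh(np.cov(W.T))
                ~~~~~^^^^^^^
  File "h.py", line 9, in plane
    o,v=ray(n,uv); return o+v*(z-o[2])/v[2]
        ~~~^^^^^^
  File "h.py", line 6, in ray
    K,d,R,t=cam(n); p=cv2.undistortPoints(np.array([[uv]],float),K,d)[0,0]
            ~~~^^^
  File "h.py", line 4, in cam
    m=eyes.camera_model(n); return [np.array(m[k],float) for k in("intrinsics","dist","R","t")]
ValueError: time passes only in moves, steps and waits
```

```bash
sed -i 's/^def cam/import functools\n@functools.cache\ndef cam/' h.py; sed -i 's/^for th in(45,55,65,75): a/for th in(45,55): a/;s/^for th in(45,55,65,75): b/for th in(40,45,50,55): b/' k.py; python3 k.py
```

```text
top 45 [212.57 212.7 ] [0.5655 0.2291] ang -8.2 [ 4.9 12.3] rect [ 5.5 13.5] 78.64452362060547
top 55 [212.54 212.62] [0.5657 0.2291] ang -7.5 [ 5.8 14. ] rect [ 6.5 15.1] 81.273193359375
scene 40 [426.61 265.11] [0.5705 0.23  ] ang -11.5 [2.6 8.7] rect [3.1 9.7] 80.28408813476562
scene 45 [426.67 265.09] [0.5704 0.23  ] ang -11.1 [ 3.3 10. ] rect [ 3.8 10.9] 74.99347686767578
scene 50 [426.7  265.07] [0.5703 0.2301] ang -10.3 [ 3.9 11. ] rect [ 4.4 12.1] 75.1199722290039
scene 55 [426.76 265.06] [0.5702 0.2301] ang -10.0 [ 4.5 11.9] rect [ 5.2 13.1] 74.97119903564453
(array([0.56651641, 0.22922364, 0.05684164]), np.float64(0.0015344947616890603))Traceback (most recent call last):
  File "k.py", line 15, in <module>
    for th in(110,120,130,140): dark("scene",s3,343,190,16,14,.045,th)
                                ~~~~^^^^^^^^^^^^^^^^^^^^^^^^^^^^^^^^^^
  File "k.py", line 5, in dark
    i=1+np.argmin([np.hypot(*(ce[k]-[w*4,h*4]))+(99 if st[k,4]<150 else 0) for k in range(1,N)])
        ~~~~~~~~~^^^^^^^^^^^^^^^^^^^^^^^^^^^^^^^^^^^^^^^^^^^^^^^^^^^^^^^^^^^^^^^^^^^^^^^^^^^^^^^
    return _wrapfunc(a, 'argmin', axis=axis, out=out, **kwds)
    return _wrapit(obj, method, *args, **kwds)
    result = getattr(arr, method)(*args, **kwds)
ValueError: attempt to get argmin of an empty sequence
```

Call:
drive_tool:
  deltas:
    - {"linear": [92,256,0],"twist": 12.5,"claw": 0}
    - {"linear": [92,256,0],"twist": 12.5,"claw": 0}
    - {"linear": [92,256,0],"twist": 12.5,"claw": 0}
    - {"linear": [92,256,0],"twist": 12.5,"claw": 0}
    - {"linear": [92,256,0],"twist": 12.5,"claw": 0}
    - {"linear": [92,256,0],"twist": 12.5,"claw": 0}
    - {"linear": [92,256,0],"twist": 12.5,"claw": 0}
    - {"linear": [92,256,0],"twist": 12.5,"claw": 0}
    - {"linear": [92,256,0],"twist": 12.5,"claw": 0}
    - {"linear": [92,256,0],"twist": 12.5,"claw": 0}
    - {"linear": [92,256,0],"twist": 12.5,"claw": 0}

```text
clock: 7.18
position: [0.5648, 0.2273, 0.1432]
ee_rot: [-0.001, 0.086, 0.996, -0.001]
contact_force: [-0.3, -0.8, 0.1]
width: 0.0116
gripper_force: 59.7
```

Run:
```python
from h import *
st=sensors.get_state();print(st["position"],st["width"],st["ee_rot"],st["contact_force"])
s=shot("scene","s4.png")
p=st["position"]
print("pred tip",proj("scene",[[p[0],p[1],p[2]-.0497]]), "pred slot", proj("scene",[[.567,.229,.06]]))
cv2.imwrite("pics/c4.png",cv2.resize(s[190:290,380:480],None,fx=6,fy=6,interpolation=cv2.INTER_CUBIC))
```

```text
[0.56476255 0.22729023 0.14318418] 0.01157018162898337 [-1.03283684e-03  8.59007486e-02  9.96302975e-01 -6.14466052e-04] [-0.29247007 -0.79397028  0.13071101]
pred tip [[429.51219399 248.71312978]] pred slot [[427.18173664 263.85274944]]
```

View pics/c4.png

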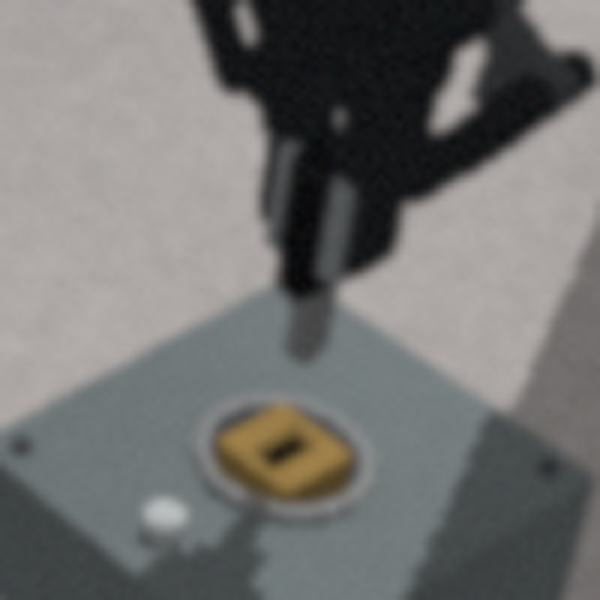

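The tip is at about (429.9,249.6) and the slot centre at about (427.1,264.6). The brass is now evenly lit, so I'll refine the slot blob.

```bash
cat > k2.py <<'E'
exec(open("k.py").read().split("s=cv2")[0])
s=cv2.imread("pics/s4.png")
for th in(50,65,80): dark("scene",s,419,257,17,16,.06,th)
# blade: tip from dark column profile vs bright housing
g=cv2.GaussianBlur(cv2.cvtColor(s,cv2.COLOR_BGR2GRAY),(0,0),.6)
m=((g[236:256,422:440]<100)).astype(int)
for r in range(0,20): 
    c=np.flatnonzero(m[r]); print(236+r, c+422 if len(c) else "", end="; ")
E
python3 k2.py
```

```text
scene 50 [426.75 264.73] [0.5695 0.2296] ang -11.2 [1.9 7.7] rect [2.2 8.3] 80.63695526123047
scene 65 [426.84 264.67] [0.5693 0.2297] ang -9.7 [ 3.3 10.1] rect [ 3.7 11. ] 79.22906494140625
scene 80 [426.85 264.65] [0.5692 0.2297] ang -9.3 [ 4.6 12.1] rect [ 5. 13.] 78.06863403320312
236 [426 427 428 429 430 431 432 433 434 435 436]; 237 [426 427 428 429 430 431 432 433 434 435]; 238 [426 427 428 429 430 431 432 433 434 435]; 239 [427 428 429 430 431 432 433 434]; 240 [428 429 430 431 432 433 434]; 241 [428 429 430 431 432 433 434 435]; 242 [428 429 430 431 432 433 434 435]; 243 [428 429 430 431 432 433 434]; 244 [428 429 430 431 432 433 434]; 245 [428 429 430 431 432 433 434]; 246 [428 429 430 431 432 433 434]; 247 [428 429 430 431 432 433]; 248 [428 429 430 431 432 433]; 249 [428 429 430 431 432]; 250 ; 251 ; 252 ; 253 ; 254 ; 255 ;
```

Call:
drive_tool:
  deltas:
    - {"linear": [1,0,-5],"twist": 0,"claw": 0}
    - {"linear": [1,0,-15],"twist": 0,"claw": 0}
    - {"linear": [1,0,-22],"twist": 0,"claw": 0}
    - {"linear": [1,0,-27],"twist": 0,"claw": 0}
    - {"linear": [1,0,-30],"twist": 0,"claw": 0}
    - {"linear": [1,0,-30],"twist": 0,"claw": 0}
    - {"linear": [1,0,-30],"twist": 0,"claw": 0}

```text
clock: 7.82
position: [0.5667, 0.2286, 0.1137]
ee_rot: [-0.0, 0.085, 0.996, -0.0]
contact_force: [0.2, -0.5, 0.4]
width: 0.0113
gripper_force: 59.7
```

Call:
drive_tool:
  deltas:
    - {"linear": [1,0,-2],"twist": 0,"claw": 0}
    - {"linear": [1,0,-4],"twist": 0,"claw": 0}
    - {"linear": [1,0,-5],"twist": 0,"claw": 0}
    - {"linear": [1,0,-6],"twist": 0,"claw": 0}
    - {"linear": [1,0,-7],"twist": 0,"claw": 0}
    - {"linear": [1,0,-8],"twist": 0,"claw": 0}

```text
clock: 8.32
position: [0.5676, 0.2283, 0.1059]
ee_rot: [-0.0, 0.085, 0.996, -0.0]
contact_force: [-1.1, -1.1, 0.1]
width: 0.0114
gripper_force: 59.8
```

The tip is 4 mm inside the mouth with no contact force. Continuing down.

Call:
drive_tool:
  deltas:
    - {"linear": [0,0,-2],"twist": 0,"claw": 0}
    - {"linear": [0,0,-3],"twist": 0,"claw": 0}
    - {"linear": [0,0,-4],"twist": 0,"claw": 0}
    - {"linear": [0,0,-5],"twist": 0,"claw": 0}
    - {"linear": [0,0,-5],"twist": 0,"claw": 0}

```text
clock: 8.73
position: [0.5675, 0.2283, 0.1007]
ee_rot: [-0.0, 0.085, 0.996, -0.0]
contact_force: [-0.3, -1.9, -0.4]
width: 0.0112
gripper_force: 59.7
```

Call:
drive_tool:
  deltas:
    - {"linear": [0,-0.5,-2],"twist": 1.5,"claw": 0}
    - {"linear": [0,-0.5,-3.5],"twist": -1.5,"claw": 0}
    - {"linear": [0,-0.5,-5],"twist": 1.5,"claw": 0}
    - {"linear": [0,-0.5,-6],"twist": -1.5,"claw": 0}
    - {"linear": [0,-0.5,-7],"twist": 1.5,"claw": 0}
    - {"linear": [0,-0.5,-8],"twist": 0,"claw": 0}
    - {"linear": [0,-0.5,-8],"twist": 0,"claw": 0}
  squeeze: 80

```text
clock: 9.32
position: [0.5668, 0.2284, 0.094]
ee_rot: [-0.001, 0.086, 0.996, 0.0]
contact_force: [-3.1, -1.4, 8.2]
width: 0.0108
gripper_force: 81.8
```

Call:
drive_tool:
  deltas:
    - {"linear": [-0.5,-0.5,-1.5],"twist": 2,"claw": 0}
    - {"linear": [-0.5,0,-2.5],"twist": -2,"claw": 0}
    - {"linear": [-0.5,-0.5,-3.5],"twist": 2,"claw": 0}
    - {"linear": [-0.5,0,-4.5],"twist": -2,"claw": 0}
    - {"linear": [-0.5,-0.5,-5.5],"twist": 2,"claw": 0}
    - {"linear": [-0.5,0,-6.5],"twist": 0,"claw": 0}
    - {"linear": [-0.5,0,-6.5],"twist": 0,"claw": 0}

```text
clock: 9.9
position: [0.5681, 0.2281, 0.0873]
ee_rot: [0.001, 0.086, 0.996, 0.0]
contact_force: [0.3, -3.3, 2.3]
width: 0.0109
gripper_force: 80.9
```

Call:
drive_tool:
  deltas:
    - {"linear": [0,-0.5,-1.5],"twist": 2,"claw": 0}
    - {"linear": [0,-1,-3],"twist": -2,"claw": 0}
    - {"linear": [0,-1,-4.5],"twist": 2,"claw": 0}
    - {"linear": [0,-1,-6],"twist": -2,"claw": 0}
    - {"linear": [0,-1,-7],"twist": 2,"claw": 0}
    - {"linear": [0,-1,-8],"twist": 0,"claw": 0}
    - {"linear": [0,-1,-8],"twist": 0,"claw": 0}

```text
clock: 10.48
position: [0.5681, 0.228, 0.0799]
ee_rot: [0.001, 0.086, 0.996, 0.001]
contact_force: [-1.5, -0.6, 5.8]
width: 0.0109
gripper_force: 81.3
```

Call:
drive_tool:
  deltas:
    - {"linear": [0,0,-1],"twist": 2,"claw": 0}
    - {"linear": [0,0,-2],"twist": -2,"claw": 0}
    - {"linear": [0,0,-3],"twist": 1,"claw": 0}
    - {"linear": [0,0,-3],"twist": 0,"claw": 0}
    - {"linear": [0,0,-3],"twist": 0,"claw": 0}

```text
clock: 10.9
position: [0.5682, 0.2278, 0.0796]
ee_rot: [0.002, 0.085, 0.996, 0.001]
contact_force: [-4.8, -1.6, 20.0]
width: 0.0114
gripper_force: 83.6
```

The key is hard home at z 0.0796 against a predicted 0.0797, with 20 N on it. I'll ease the push a little and turn clockwise.

Call:
drive_tool:
  deltas:
    - {"linear": [0,0,1.5],"twist": 0,"claw": 0}
    - {"linear": [0,0,1.5],"twist": -7,"claw": 0}
    - {"linear": [0,0,1.5],"twist": -14,"claw": 0}
    - {"linear": [0,0,1.5],"twist": -21,"claw": 0}
    - {"linear": [0,0,1.5],"twist": -28,"claw": 0}
    - {"linear": [0,0,1.5],"twist": -35,"claw": 0}
    - {"linear": [0,0,1.5],"twist": -42,"claw": 0}
    - {"linear": [0,0,1.5],"twist": -48,"claw": 0}
    - {"linear": [0,0,1.5],"twist": -48,"claw": 0}

```text
clock: 11.65
position: [0.5679, 0.2269, 0.0796]
ee_rot: [0.001, 0.484, 0.875, 0.001]
contact_force: [-2.9, -4.1, 14.6]
width: 0.011
gripper_force: 82.6
```

Run:
```python
from h import *
s=sensors.get_state();print(s["moment"],s["qpos"],s["position"])
```

```text
[-0.75505686  0.61803782  0.04166926] [ 2.66875176e-01  4.55988719e-01  1.65694991e+00 -8.92211033e-04
  1.02631396e+00 -2.92181865e-01] [0.56792503 0.22693617 0.07964727]
```

Call:
drive_tool:
  deltas:
    - {"linear": [0,-0.5,0.5],"twist": -7,"claw": 0}
    - {"linear": [0,-0.5,0.5],"twist": -14,"claw": 0}
    - {"linear": [0,-0.5,0.5],"twist": -21,"claw": 0}
    - {"linear": [0,-0.5,0.5],"twist": -28,"claw": 0}
    - {"linear": [0,-0.5,0.5],"twist": -35,"claw": 0}
    - {"linear": [0,-0.5,0.5],"twist": -40,"claw": 0}
    - {"linear": [0,-0.5,0.5],"twist": -44,"claw": 0}
    - {"linear": [0,-0.5,0.5],"twist": -44,"claw": 0}

```text
clock: 12.32
position: [0.5673, 0.2264, 0.0797]
ee_rot: [0.0, 0.776, 0.63, 0.0]
contact_force: [-3.2, -2.8, 14.1]
width: 0.0109
gripper_force: 82.4
```

Run:
```python
from h import *
s=sensors.get_state();q=s["ee_rot"];print(s["moment"],s["qpos"][5],"tool y",np.degrees(2*np.arctan2(q[2],q[1]))-90)
```

```text
[-0.68976985  0.69046221 -0.00385809] 0.4738273488424959 tool y -11.87500011845701
```

Call:
drive_tool:
  deltas:
    - {"linear": [0,0,0],"twist": -2,"claw": 0}
    - {"linear": [0,0,0],"twist": -4,"claw": 0}
    - {"linear": [0,0,0],"twist": -6,"claw": 0}
    - {"linear": [0,0,0],"twist": -6,"claw": 0}

```text
clock: 12.65
position: [0.5669, 0.2267, 0.0797]
ee_rot: [-0.0, 0.808, 0.589, 0.0]
contact_force: [-5.0, -3.2, 13.2]
width: 0.0108
gripper_force: 82.5
```

```bash
cat > st.py <<'E'
from h import *
s=sensors.get_state();q=s["ee_rot"];print(s["moment"],s["qpos"][5],"tool y",np.degrees(2*np.arctan2(q[2],q[1]))-90,s["contact_force"])
E
python3 st.py
```

```text
[-0.54267779  0.87550309  0.02340654] 0.5773214463694808 tool y -17.81538998341837 [-5.03894987 -3.19092345 13.16911852]
```

Call:
drive_tool:
  deltas:
    - {"linear": [0,0,0],"twist": -2,"claw": 0}
    - {"linear": [0,0,0],"twist": -4,"claw": 0}
    - {"linear": [0,0,0],"twist": -4,"claw": 0}
    - {"linear": [0,0,0],"twist": -4,"claw": 0}

```text
clock: 12.98
position: [0.5667, 0.2268, 0.0797]
ee_rot: [-0.0, 0.828, 0.561, 0.0]
contact_force: [-4.3, -3.1, 14.4]
width: 0.0108
gripper_force: 82.5
```

```bash
python3 st.py
python3 - <<'E'
from h import *
s=shot("scene","s5.png");cv2.imwrite("pics/c5.png",cv2.resize(s[200:300,375:475],None,fx=6,fy=6,interpolation=cv2.INTER_CUBIC))
E
```

```text
[-0.43624532  0.90787987  0.22773836] 0.6456069415096763 tool y -21.72405088198674 [-4.32669265 -3.08543144 14.43101764]
```

View pics/c5.png

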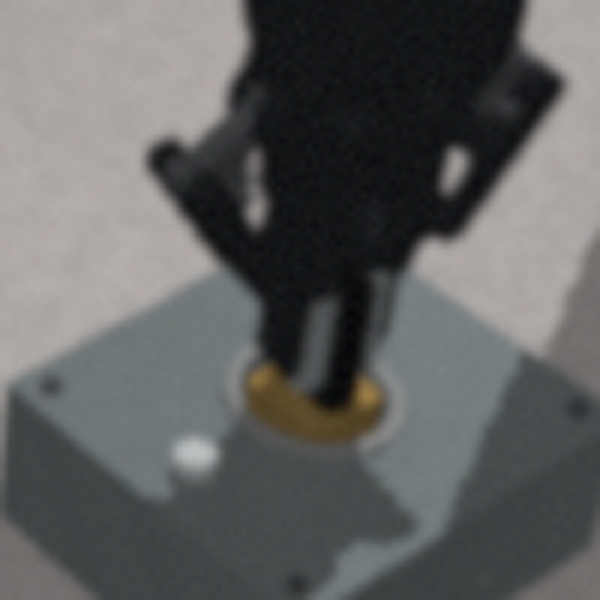

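The key's head sits down on the brass plug. The twisting moment jumped from 0.02 to 0.23 N m, well above the 0.065 N m spring, so the stop is reached. I'll add 1° and check that it holds.

Call:
drive_tool:
  deltas:
    - {"linear": [0,0,0],"twist": -1,"claw": 0}
    - {"linear": [0,0,0],"twist": -1,"claw": 0}
    - {"linear": [0,0,0],"twist": -1,"claw": 0}
    - {"linear": [0,0,0],"twist": -1,"claw": 0}
    - {"linear": [0,0,0],"twist": -1,"claw": 0}
    - {"linear": [0,0,0],"twist": -1,"claw": 0}

```text
clock: 13.53
position: [0.5667, 0.2269, 0.0797]
ee_rot: [-0.0, 0.832, 0.554, -0.0]
contact_force: [-4.5, -1.5, 13.8]
width: 0.0114
gripper_force: 82.5
```

```bash
python3 st.py
```

```text
[-0.48016981  0.87762741  0.43182973] 0.6626464627628311 tool y -22.69046910438955 [-4.48599632 -1.45148696 13.79283502]
```

```bash
python3 -c "
from h import *
print(manip.sign_off())"
```

```text
the job is handed in; nothing more can be done
None
```

I shut the cover, pushed the key fully home and turned it clockwise to its stop, and handed the job in at about 13.5 s with the arm still gripping and holding the key turned.

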